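Lock a sample carousel for transport

TASK

Lock the small sample carousel: push its upright finger peg round until the slot in the disc's rim lines up with the sliding lock bar, then push the bar by its upright tab fully home into the slot, and draw the hand back clear of everything. Work with the fingertips or the outside of the fingers only: pinch nothing, do not lift the disc off its spindle, and leave the two vials and the petri dishes where they stand.

Things in the scene. Friction and masses are not known exactly. Their poses are not given: they have to be found in the camera images.
- carousel_base: Grey base, fixed to the bench: round foot 156 mm across, top at z = 14 mm, with a tongue 56 mm wide along its -y, to y = -172 mm. Origin: on the bench, on the disc's axis; z up; yaw within 0.4 rad of 0. The lock bar lies along this frame's -y axis (robot's right), centre line x = 0, and slides in +y to the disc through a steel guide (42 mm wide, y -110 to -80, top z 43 mm).
- carousel_disc (a joint): Turn of the slotted bright steel disc about its upright axis, rad, positive counterclockwise from above; 0 = slot in line with the bar. Starts between 0.7 and 2.0: turn it clockwise to 0. It stays where it is left (friction 0.05 N m, about 1 N at the peg) and can turn 3.1 rad either way.
- finger_peg_top (a point): Centre of the top of the upright dark steel finger peg on the disc, 77 mm above the bench, 45 mm from the disc's axis, directly opposite the slot. A 14 mm round post above a 20 mm collar (collar 36 to 42 mm above the bench). With the slot lined up, the peg stands on the base's +y axis.
- slot_mouth (a point): Middle of the mouth of the disc's one slot, at the rim, 65 mm from the axis, on the top face. The slot is radial, open at the rim, 21 mm wide, 29 mm deep, the mouth flared by 4 mm on each side.
- lock_bar (a joint): Travel of the dark steel lock bar along the base's +y, m: 0 = drawn back (starts at 0 to 0.003), 0.033 = fully home at its stop. Friction 1.5 N; stays where left. 16 mm wide, 25 to 35 mm above the bench, nose tapered to 8 mm; drawn back, the nose is 6 mm off the disc's rim. It stops on the rim if the slot is out of line; up to about 0.12 rad off it centres the disc itself.
- bar_tab (a point): Middle of the outer face of the bar's upright push tab, 55 mm above the bench: the face to push, towards the base's +y. On the base's x = 0, at y = -155 mm drawn back, -122 mm fully home. The tab is 34 mm wide (base x), 9 mm thick, 25 to 72 mm above the bench.
- carousel_lift (a joint): Height by which the disc is lifted off its seat, m; 0 = seated. The disc is held down by its weight alone (about 0.3 kg) and could be lifted 30 mm; it must stay seated.
- clear_vial: Bystander: clear vial with a blue cap, 26 mm across, 50 mm tall, loose, on the far side of the carousel (base frame x about +115 to +130 mm). Origin: centre of its underside.
- petri_dishes: Bystander: two stacked petri dishes, 59 mm across, 31 mm tall, loose, on the far side of the lock bar (base frame x about +105 to +125 mm). Origin: centre of the underside.
- amber_vial: Bystander: amber vial with a black cap, 23 mm across, 45 mm tall, loose, to the left of the carousel (base frame y about +130 mm). Origin: centre of its underside.
- disc_centre (a point): Centre of the disc's top face, on its axis, 36 mm above the bench. Disc: 130 mm across, 12 mm thick, with four flat dark sample wells (no height) and, at its centre, a spindle cap 28 mm across, top 46 mm above the bench.

How it is judged:
On the way, in this order (a step that is already met when the one before it is completed fails the run):
1. the slot is lined up with the bar (within 0.2 rad) while the bar is still out of it (value of joint carousel_disc between -0.2 and 0.2 rad and value of joint lock_bar below 0.012 m), for 0.1 s.
2. the bar is pushed fully home in the slot (value of joint lock_bar above 0.029 m and value of joint carousel_disc between -0.1 and 0.1 rad), for 0.1 s.
At the end, for the whole second after the job is handed in: The lock bar is home in the slot (travel over 29 of its 33 mm), the disc within 0.1 rad of lined up, seated (lifted less than 3 mm) and at rest; both vials and the petri dishes upright within 20 mm of where they stood (all of step 2 and value of joint carousel_lift below 0.003 m and velocity of joint lock_bar between -0.01 and 0.01 m/s and velocity of joint carousel_disc between -0.05 and 0.05 rad/s and distance of each of clear_vial, amber_vial, petri_dishes from where it was at the start of the episode below 0.02 m and angle between each of clear_vial, amber_vial, petri_dishes's own z axis and vertical below 0.2 rad); the robot touches nothing.
It fails at once if the disc is lifted off its seat by more than 8 mm (value of joint carousel_lift above 0.008 m).
It fails at once if a vial or the petri dishes are moved by more than 20 mm or lifted (distance of any of clear_vial, amber_vial, petri_dishes from where it was at the start of the episode above 0.02 m).
It also fails if it takes over 54 s, if anything falls off the work surface, if the arm or the gripper's body presses on something with over 40 N, if the wrist force passes 120 N, or if a joint passes its speed limit or range.

ROBOT

A 6-joint arm with a two-finger parallel gripper is mounted at the origin on a cart in front of the work surface, level with it; the furniture and walls round the work are solid. World frame = base frame: x ahead of the robot, y to its left, z up, the work surface at z = 0. Lengths are in m, angles in rad, forces in N, time in s.
With the tool pointing down it reaches from about 0.375 to 0.975 m from the base axis. Payload 3.8 kg.
Tool frame: the origin (TCP) lies midway between the tips of the shut fingers; the grasp point (between the pads) lies 19 mm behind it (env.grip_depth is the distance from the TCP to the grasp point, in m); z points along the fingers, y is the line along which they close (so a half turn about z gives the same grasp; the last joint's range is limited). The gripper opens to 88 mm and grips with 3 to 60 N. Pads are 18 mm wide; open, the fingers measure 123 mm over their backs; the gripper's body (75 mm by 187 mm) begins 45 mm behind the grasp point.
Start: joints at [-1.386, 0.264, 1.604, -0, 1.274, -0.037], TCP at [0.148, -0.658, 0.206] pointing down, gripper open.
Joint ranges: [-2.63, 2.63], [-0.94, 2.18], [0.31, 2.57], [-1.31, 4.45], [0, 2.66], [-2.55, 2.55]. Speed limits (rad/s): [2.57, 2.57, 3.14, 3.14, 3.14, 3.14].

INTERFACE

Orientations are given as a rotation vector (axis times angle).
In Python, from bench import env gives the robot as it stands. The module is installed in compiled form; this text tells all that it offers.
- The arm moves only by the shell command python3 -m creep 'ROWS' [OPENING] [FORCE]. ROWS is a JSON object of lists of equal length, an entry for each row: "delta_pos": the shift along the tool's x, y, z scaled (see below), a list of three; "rotation": the turn, a rotation vector about the tool's x, y, z scaled (see below), a list of three. In form: {"delta_pos": [[x, y, z], ...], "rotation": [[ax, ay, az], ...]}. A call has 1 to 5 rows; each row shifts and turns the commanded pose from where the row before left it, along the tool's axes as they then stand; what a row does not reach is not made up. The controller multiplies each number of a shift by 5 cm and each number of a turn by 6 degrees. A row lasts 1/10 s, in which the tool goes at most 50 mm and 8.59 degrees, less where a joint would pass 70% of its speed; a pose out of reach is approached as far as the arm can. A call with a number of a shift or a turn outside -1 to 1 is refused whole. A call with a gripper value outside its range is refused whole. OPENING is the closure, from 0 (fully open) to 1 (shut), set as the call begins (- or left out, the last holds). The fingers move at their own pace and stop on an object; FORCE is the grip in N (left out, the last holds). Time passes only in rows, so rows that do not move let the fingers close. It gives the time, the measured TCP pose, the force and the opening at its end, in the units of the state.
- env.observe(): the state, without advancing time (a new reading comes with each control period).
- env.camera(name): name is "scene" or "top" or "wrist"; returns a dict with "pixels" (400x640x3 uint8, red, green, blue), "depth" (400x640 float32, m along the optical axis (not along the pixel's ray), 0 where there is no reading), "mtx" (3x3 intrinsics, pixels), "rvec" (rotation vector, rad) and "tvec" (3), from world to camera coordinates, as OpenCV has them. Camera axes: x right, y down, z forward; pixel columns grow to the right and rows downward; lengths in m; the calibration is good to about 2 mm. The wrist camera is an equidistant fisheye: a pixel r from the principal point sees the ray r / f radians off the axis. A picture is of the moment at which its call begins.
- env.job_done(): hands the job in, once; it reports no verdict.
Trained networks look in a picture, given as the dict that the camera call returned (one of the last four; its "shot" number tells which), for a name from the list of things; names that differ only in an ending like _2 or _b are one class to them, and where a whole thing is asked for, a point or a joint stands for the part that bears it (a point fixed in the world has none). Each returns a list of dicts, best first, with "conf" (0 to 1); they miss things now and then, are a little off and sometimes report something else, mostly with a low value. They report only what shows in the picture. A call takes as long as a camera call.
- env.cut_out(thing, picture): "pixels" (400x640 bool, what is visible of it) and "point" ([column, row] in pixels, amid what is visible of it).
- env.mark_of(thing, picture): "point" ([column, row] in pixels: a listed point, or the origin of a listed thing).
The state is a dict: "clock": time; "joints": joint angles; "joint_velocities": joint speeds; "joint_efforts": joint torques, N m; "tcp_pos": TCP position; "tcp_rot": TCP orientation; "force": force on the tool from outside, world axes, zero at the start; "torque": the same for the moment, N m; "finger_gap": finger opening in m.
Only numpy, scipy, OpenCV 4.12 (cv2) and the standard library are available. Lean on these libraries where they do the work, as an engineer would, in place of code of your own. Each camera call takes 0.05 s, during which the arm holds its last target. There are 200 camera calls.

## Working session

There is one attempt and no reset: what is moved stays moved. The work goes in short steps, Python scripts to look and compute and a shell command to move; the robot and the scene stay as the last step left them, time stands still between calls to the robot, and variables do not carry over. Pictures are saved under pics/ and viewed, on a budget of 10 in all, crops included, one or two more only if the job needs it, and the job is handed in when it is done.

```bash
mkdir -p pics
cat > h.py <<'E'
import numpy as np, cv2
from bench import env
def ray(c,px):
    R,_=cv2.Rodrigues(np.array(c['rvec'],float)); t=np.array(c['tvec'],float).ravel(); K=np.array(c['mtx'])
    x=(px[0]-K[0,2])/K[0,0]; y=(px[1]-K[1,2])/K[1,1]
    return R,t,np.array([x,y,1.])
def at_z(c,px,z):
    R,t,d=ray(c,px); o=-R.T@t; w=R.T@d
    return o+w*(z-o[2])/w[2]
def tri(c1,p1,c2,p2):
    A=[];b=[]
    for c,p in((c1,p1),(c2,p2)):
        R,t,d=ray(c,p);o=-R.T@t;w=R.T@d;w/=np.linalg.norm(w);P=np.eye(3)-np.outer(w,w);A.append(P);b.append(P@o)
    return np.linalg.lstsq(np.vstack(A),np.hstack(b),rcond=None)[0]
E
python3 - <<'E'
from h import *
s=env.observe();print({k:np.round(v,3).tolist() for k,v in s.items()})
T=env.camera('top');S=env.camera('scene')
cv2.imwrite('pics/top1.png',T['pixels'][:,:,::-1]);cv2.imwrite('pics/scene1.png',S['pixels'][:,:,::-1])
for n,z in dict(carousel_base=0,finger_peg_top=.077,slot_mouth=.036,bar_tab=.055,disc_centre=.036,clear_vial=0,petri_dishes=0,amber_vial=0).items():
    a=env.mark_of(n,T);b=env.mark_of(n,S)
    for x,c in((a,T),(b,S)):
        for q in x[:2]: print(n,round(q['conf'],2),np.round(q['point']),np.round(at_z(c,q['point'],z),4))
    if a and b: print('   tri',np.round(tri(T,a[0]['point'],S,b[0]['point']),4))
E
```

```text
{'clock': 0.0, 'joints': [-1.386, 0.265, 1.605, -0.0, 1.274, -0.037], 'joint_velocities': [-0.0, -0.0, -0.002, 0.001, 0.002, 0.001], 'joint_efforts': [-0.002, -50.211, -35.687, 0.073, 0.03, -0.0], 'tcp_pos': [0.148, -0.658, 0.204], 'tcp_rot': [-3.12, -0.347, 0.0], 'force': [-0.144, -0.332, 0.19], 'torque': [-0.024, -0.046, -0.006], 'finger_gap': 0.088}
carousel_base 0.82 [355. 225.] [ 0.5428 -0.1947  0.    ]
carousel_base 0.68 [325. 274.] [ 0.5451 -0.1962  0.    ]
   tri [ 5.438e-01 -1.955e-01  1.000e-04]
finger_peg_top 0.69 [350. 196.] [ 0.5918 -0.1803  0.077 ]
finger_peg_top 0.62 [369. 241.] [ 0.5015 -0.2166  0.077 ]
finger_peg_top 0.77 [313. 253.] [ 0.5049 -0.2086  0.077 ]
finger_peg_top 0.56 [342. 239.] [ 0.5645 -0.2157  0.077 ]
   tri [ 0.5808 -0.1685  0.0167]
slot_mouth 0.65 [348. 197.] [ 0.5971 -0.1782  0.036 ]
slot_mouth 0.71 [339. 240.] [ 0.5977 -0.18    0.036 ]
   tri [ 0.5979 -0.1788  0.0351]
bar_tab 0.77 [434. 221.] [ 0.5441 -0.3524  0.055 ]
bar_tab 0.84 [400. 291.] [ 0.5523 -0.3449  0.055 ]
   tri [ 0.5432 -0.3501  0.0647]
disc_centre 0.66 [320. 260.] [ 0.5355 -0.1935  0.036 ]
clear_vial 0.75 [363. 167.] [ 0.6715 -0.2147  0.    ]
clear_vial 0.85 [377. 244.] [ 0.6746 -0.2085  0.    ]
   tri [ 0.6693 -0.2135  0.006 ]
petri_dishes 0.37 [358. 225.] [ 0.5416 -0.2009  0.    ]
petri_dishes 0.73 [414. 271.] [ 0.6609 -0.3029  0.    ]
   tri [ 0.5835 -0.2608  0.0241]
amber_vial 0.52 [297. 208.] [ 0.5794 -0.0691  0.    ]
amber_vial 0.78 [291. 233.] [ 0.582  -0.0698  0.    ]
   tri [ 0.5802 -0.0699  0.0008]
```

Run:
```python
import cv2
a=cv2.imread('pics/top1.png')[130:300,260:480];b=cv2.imread('pics/scene1.png')[200:350,240:460]
cv2.imwrite('pics/c1.png',cv2.vconcat([cv2.resize(a,(700,300*1),interpolation=3) if 0 else cv2.resize(a,None,fx=1.75,fy=1.75,interpolation=2),cv2.resize(b,None,fx=1.75,fy=1.75,interpolation=2)]))
```

```text
(no output)
```

View pics/c1.png

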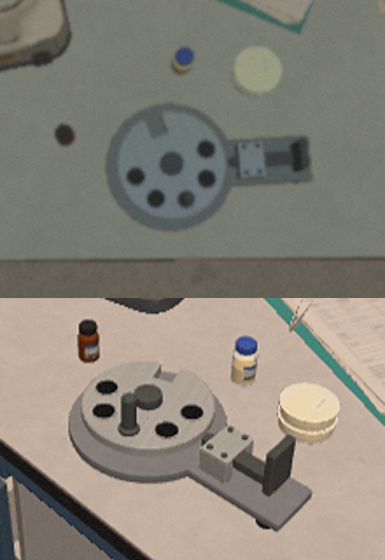

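```bash
cat >> h.py <<'E'
def seg(n,c,z,im=None):
    r=env.cut_out(n,c)
    if not r: print(n,'none');return None
    ct=max(cv2.findContours(r[0]['pixels'].astype(np.uint8),0,1)[0],key=len)[:,0,:].astype(float)
    P=np.array([at_z(c,p,z)[:2] for p in ct])
    (cx,cy),rad=cv2.minEnclosingCircle((P*1000).astype(np.float32))
    print(n,round(r[0]['conf'],2),'circle',round(cx),round(cy),round(rad),'min',np.round(P.min(0)*1000),'max',np.round(P.max(0)*1000))
    return P
E
python3 - <<'E'
from h import *
T=env.camera('top');S=env.camera('scene')
for nm,c in(('T',T),('S',S)):
    print(nm,np.round(-cv2.Rodrigues(np.array(c['rvec']))[0].T@np.array(c['tvec']).ravel(),3))
    for n,z in dict(carousel_disc=.036,carousel_base=.0,lock_bar=.05,finger_peg_top=.077,petri_dishes=.015,clear_vial=.025).items(): seg(n,c,z)
a=env.mark_of('finger_peg_top',T);b=env.mark_of('finger_peg_top',S);print(a,b)
for p in a:
  for q in b: print(np.round(tri(T,p['point'],S,q['point']),4))
# depth-based: points at disc top
c=T;K=c['mtx'];R=cv2.Rodrigues(np.array(c['rvec']))[0];t=np.array(c['tvec']).ravel()
v,u=np.mgrid[0:400,0:640];d=c['depth'];X=np.stack([(u-K[0,2])/K[0,0]*d,(v-K[1,2])/K[1,1]*d,d],-1)
W=(X-t)@R
for lo,hi,nm in((.03,.043,'disc'),(.055,.085,'peg/tab')):
    m=(W[...,2]>lo)&(W[...,2]<hi)&(abs(W[...,0]-.54)<.09)&(W[...,1]>-.38)&(W[...,1]<-.12)&(d>0)
    if nm=='disc': m&=W[...,1]>-.265
    P=W[m]; 
    if nm=='disc':
        print(nm,m.sum(),cv2.minEnclosingCircle((P[:,:2]*1000).astype(np.float32)),P.mean(0))
    else:
        for sel in (P[:,1]<-.3,P[:,1]>=-.3): print(nm,sel.sum(),np.round(P[sel].mean(0),4) if sel.any() else '', np.round(np.ptp(P[sel],axis=0),3) if sel.any() else '')
E
```

```text
T [ 0.446 -0.128  0.91 ]
carousel_disc 0.74 circle 668 -215 17 min [ 651. -227.] max [ 684. -201.]
carousel_base 0.9 circle 552 -245 126 min [ 467. -371.] max [ 622. -121.]
lock_bar 0.65 circle 551 -332 26 min [ 532. -355.] max [ 569. -308.]
finger_peg_top 0.79 circle 538 -194 62 min [ 477. -255.] max [ 597. -135.]
petri_dishes 0.82 circle 660 -306 33 min [ 629. -337.] max [ 691. -276.]
clear_vial 0.65 circle 673 -215 18 min [ 656. -228.] max [ 689. -202.]
S [ 0.097 -0.618  0.557]
carousel_disc 0.69 circle 538 -201 70 min [ 469. -268.] max [ 606. -133.]
carousel_base 0.92 circle 557 -233 135 min [ 469. -365.] max [ 640. -100.]
lock_bar 0.67 circle 549 -345 38 min [ 514. -362.] max [ 586. -313.]
finger_peg_top 0.77 circle 502 -233 64 min [ 442. -296.] max [ 566. -171.]
petri_dishes 0.73 circle 662 -303 47 min [ 620. -339.] max [ 707. -266.]
clear_vial 0.82 circle 670 -216 45 min [ 631. -245.] max [ 709. -183.]
[{'point': [367.5, 242.8], 'conf': 0.81}] [{'point': [314.5, 254.0], 'conf': 0.64}]
[ 0.4999 -0.2137  0.0806]
disc 2698 ((543.0093994140625, -197.12838745117188), 65.0811996459961) [ 0.54040428 -0.19736449  0.03682841]
peg/tab 107 [ 0.5498 -0.3444  0.0693] [0.033 0.01  0.02 ]
peg/tab 45 [ 0.5004 -0.2119  0.075 ] [0.012 0.012 0.024]
```

```bash
python3 -m creep '{"delta_pos":[[0.3,-0.6,0],[0.3,-0.6,0],[0.3,-0.6,0],[0.3,-0.6,0],[0.3,-0.6,0]],"rotation":[[0,0,-1],[0,0,-1],[0,0,-1],[0,0,-1],[0,0,-1]]}' 1 10
```

```text
clock: 2.2
tcp_pos: [0.1541, -0.4913, 0.2057]
tcp_rot: [2.923, 1.151, 0.0]
force: [0.2, 0.4, -0.6]
finger_gap: 0.0501
```

```bash
python3 -m creep '{"delta_pos":[[0.8,0.06,0],[0.8,0.06,0],[0.8,0.06,0],[0.8,0.06,0],[0.8,0.06,0]],"rotation":[[0,0,0],[0,0,0],[0,0,0],[0,0,0],[0,0,0]]}'; python3 -m creep '{"delta_pos":[[0.8,0.06,0],[0.8,0.06,0],[0.8,0.06,0.2],[0.8,0.06,0.5],[0.6,0.06,0.5]],"rotation":[[0,0,0],[0,0,0],[0,0,0],[0,0,0],[0,0,0]]}'
```

```text
clock: 2.7
tcp_pos: [0.3121, -0.367, 0.2061]
tcp_rot: [2.925, 1.143, 0.001]
force: [0.4, -1.0, 0.4]
finger_gap: 0.01
clock: 3.2
tcp_pos: [0.4632, -0.249, 0.1462]
tcp_rot: [2.923, 1.145, 0.003]
force: [-0.4, -1.2, 0.0]
finger_gap: 0.0006
```

```bash
python3 -m creep '{"delta_pos":[[0,0,0.4],[0,0,0.4],[0,0,0]],"rotation":[[0,0,0],[0,0,0],[0,0,0]]}'
python3 - <<'E'
from h import *
S=env.camera('scene');cv2.imwrite('pics/s2.png',cv2.resize(S['pixels'][150:350,180:480,::-1],None,fx=2,fy=2))
E
```

```text
clock: 3.5
tcp_pos: [0.4587, -0.2484, 0.1027]
tcp_rot: [-2.921, -1.144, 0.006]
force: [-0.3, -0.6, -0.5]
finger_gap: 0.0006
```

View pics/s2.png

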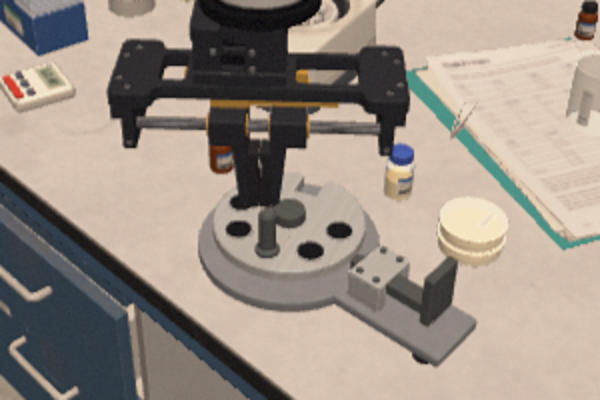

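```bash
cat >> h.py <<'E'
def proj(c,p): return cv2.projectPoints(np.array([p],float),np.array(c['rvec'],float),np.array(c['tvec'],float),np.array(c['mtx'],float),None)[0][0,0]
E
python3 - <<'E'
from h import *
S=env.camera('scene');T=env.camera('top')
for p in ([.4587,-.2484,.1027],[.4998,-.213,.077],[.543,-.197,.046]): 
    q=proj(S,p);print(np.round(q),'crop',np.round((q-[180,150])*2), np.round(proj(T,p)))
cv2.imwrite('pics/t2.png',cv2.resize(T['pixels'][130:300,260:480,::-1],None,fx=3,fy=3))
E
```

```text
[310. 266.] crop [260. 232.] [388. 263.]
[313. 256.] crop [266. 211.] [367. 242.]
[325. 254.] crop [289. 208.] [358. 222.]
```

View pics/t2.png

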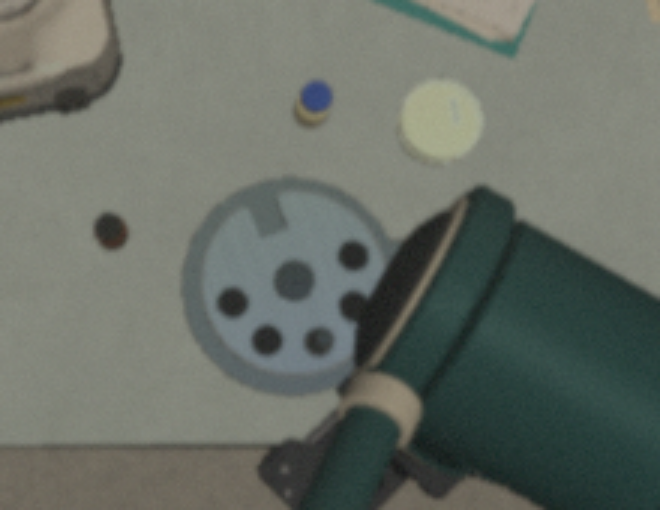

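Run:
```python
from h import *
S=env.camera('scene');print(env.observe()['tcp_pos'])
im=cv2.resize(S['pixels'][205:285,270:370,::-1],None,fx=7,fy=7,interpolation=2)
for z in(.1027,.13): 
    q=(proj(S,[.4587,-.2484,z])-[270,205])*7;cv2.circle(im,tuple(int(v) for v in q),4,(0,0,255),-1)
cv2.imwrite('pics/s3.png',im)
d=S['depth']
for r,c in((248,308),(258,308),(258,314),(266,310),(240,302),(240,316),(262,314)): print(r,c,d[r,c],np.round(-cv2.Rodrigues(S['rvec'])[0].T@(S['tvec'].ravel()-d[r,c]*ray(S,(c,r))[2]),3))
```

```text
[ 0.46159634 -0.25096905  0.10717487]
248 308 0.65351206 [ 0.451 -0.252  0.143]
258 308 0.79889077 [ 0.523 -0.177  0.037]
258 314 0.7385308 [ 0.498 -0.217  0.076]
266 310 0.74743724 [ 0.493 -0.213  0.06 ]
240 302 0.6419021 [ 0.443 -0.248  0.159]
240 316 0.64408886 [ 0.458 -0.261  0.158]
262 314 0.74106294 [ 0.497 -0.218  0.069]
```

View pics/s3.png

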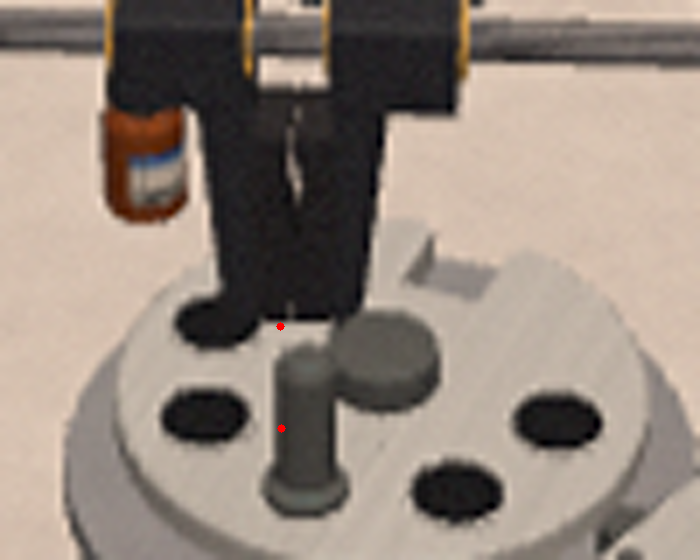

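Run:
```python
from h import *
for k in range(3):
    S=env.camera('scene');o=env.observe();print(np.round(o['tcp_pos'],4),np.round(o['joints'],4),o['clock'])
d=S['depth']
for c in (303,307,311,315,319):
  for r in range(244,254,2): print(c,r,np.round(-cv2.Rodrigues(S['rvec'])[0].T@(S['tvec'].ravel()-d[r,c]*ray(S,(c,r))[2]),3),end=' ')
  print()
```

```text
[ 0.4617 -0.2511  0.1073] [-0.5455  0.0645  2.0254 -0.      1.0489  0.2804] 3.75
[ 0.4616 -0.251   0.1073] [-0.5455  0.0645  2.0255  0.      1.0489  0.2804] 3.8
[ 0.4615 -0.251   0.1072] [-0.5455  0.0645  2.0258 -0.      1.0488  0.2805] 3.85
303 244 [ 0.445 -0.249  0.152] 303 246 [ 0.445 -0.249  0.148] 303 248 [ 0.446 -0.248  0.143] 303 250 [ 0.531 -0.157  0.038] 303 252 [ 0.527 -0.161  0.038] 
307 244 [ 0.449 -0.252  0.151] 307 246 [ 0.45  -0.251  0.147] 307 248 [ 0.45  -0.251  0.143] 307 250 [ 0.449 -0.252  0.14 ] 307 252 [ 0.533 -0.165  0.037] 
311 244 [ 0.453 -0.256  0.151] 311 246 [ 0.453 -0.256  0.148] 311 248 [ 0.453 -0.256  0.144] 311 250 [ 0.453 -0.255  0.14 ] 311 252 [ 0.54  -0.168  0.035] 
315 244 [ 0.458 -0.259  0.15 ] 315 246 [ 0.458 -0.259  0.147] 315 248 [ 0.458 -0.259  0.143] 315 250 [ 0.457 -0.26   0.14 ] 315 252 [ 0.544 -0.173  0.036] 
319 244 [ 0.459 -0.265  0.153] 319 246 [ 0.459 -0.266  0.15 ] 319 248 [ 0.46  -0.265  0.145] 319 250 [ 0.459 -0.265  0.142] 319 252 [ 0.539 -0.188  0.047]
```

```bash
python3 -m creep '{"delta_pos":[[0,0,0.4],[0,0,0.4],[0,0,0.3],[0,0,0]],"rotation":[[0,0,0],[0,0,0],[0,0,0],[0,0,0]]}'
python3 - <<'E'
from h import *
S=env.camera('scene');o=env.observe();t=o['tcp_pos'];print(np.round(t,4),np.round(o['force'],2))
d=S['depth'];q=proj(S,t+[0,0,.03]);print(q)
for c in (int(q[0])-4,int(q[0]),int(q[0])+4):
  for r in range(int(q[1])-10,int(q[1])+24,3): print(c,r,np.round(-cv2.Rodrigues(S['rvec'])[0].T@(S['tvec'].ravel()-d[r,c]*ray(S,(c,r))[2]),3),end=' ')
  print()
E
```

```text
clock: 4.25
tcp_pos: [0.4591, -0.2493, 0.0488]
tcp_rot: [-2.923, -1.142, 0.004]
force: [0.1, 0.3, 0.0]
finger_gap: 0.0005
[ 0.46   -0.2498  0.05  ] [-0.14  0.63  0.48]
[311.52838077 277.95595786]
307 267 [ 0.449 -0.251  0.109] 307 270 [ 0.448 -0.253  0.105] 307 273 [ 0.448 -0.253  0.099] 307 276 [ 0.448 -0.253  0.093] 307 279 [ 0.45  -0.251  0.085] 307 282 [ 0.482 -0.217  0.035] 307 285 [ 0.481 -0.218  0.03 ] 307 288 [ 0.488 -0.211  0.015] 307 291 [ 0.483 -0.216  0.014] 307 294 [ 0.478 -0.221  0.015] 307 297 [ 0.474 -0.225  0.014] 307 300 [ 0.472 -0.228  0.011] 
311 267 [ 0.452 -0.256  0.11 ] 311 270 [ 0.452 -0.257  0.105] 311 273 [ 0.454 -0.255  0.097] 311 276 [ 0.451 -0.258  0.095] 311 279 [ 0.453 -0.256  0.086] 311 282 [ 0.487 -0.222  0.036] 311 285 [ 0.484 -0.224  0.032] 311 288 [ 0.484 -0.224  0.026] 311 291 [ 0.488 -0.22   0.014] 311 294 [ 0.483 -0.225  0.014] 311 297 [ 0.479 -0.229  0.013] 311 300 [ 0.474 -0.234  0.013] 
315 267 [ 0.458 -0.259  0.109] 315 270 [ 0.456 -0.261  0.105] 315 273 [ 0.458 -0.259  0.097] 315 276 [ 0.457 -0.26   0.093] 315 279 [ 0.458 -0.259  0.086] 315 282 [ 0.49  -0.227  0.037] 315 285 [ 0.487 -0.231  0.035] 315 288 [ 0.487 -0.23   0.028] 315 291 [ 0.493 -0.225  0.014] 315 294 [ 0.488 -0.23   0.014] 315 297 [ 0.484 -0.233  0.013] 315 300 [ 0.478 -0.24   0.015]
```

```bash
python3 -m creep '{"delta_pos":[[0,0,0.3],[0,0,0.3],[0.3,0,0],[0.3,0,0],[0.1,0,0]],"rotation":[[0,0,0],[0,0,0],[0,0,0],[0,0,0],[0,0,0]]}'; python3 -m creep '{"delta_pos":[[0.1,0,0],[0.1,-0.1,0],[0.1,-0.15,0],[0.1,-0.15,0],[0,0,0]],"rotation":[[0,0,0],[0,0,0],[0,0,0],[0,0,0],[0,0,0]]}'
python3 - <<'E'
from h import *
S=env.camera('scene');o=env.observe();t=o['tcp_pos'];print(np.round(t,4),np.round(o['force'],2))
cv2.imwrite('pics/s4.png',cv2.resize(S['pixels'][205:325,270:420,::-1],None,fx=5,fy=5,interpolation=2))
E
```

```text
clock: 4.8
tcp_pos: [0.489, -0.2256, 0.0217]
tcp_rot: [2.924, 1.145, 0.003]
force: [-0.2, -0.0, -0.9]
finger_gap: 0.0002
clock: 5.3
tcp_pos: [0.4872, -0.1973, 0.0209]
tcp_rot: [-2.925, -1.145, 0.001]
force: [-2.0, -0.4, -0.2]
finger_gap: 0.0004
[ 0.4876 -0.1978  0.0209] [-1.88  0.11 -1.47]
```

View pics/s4.png

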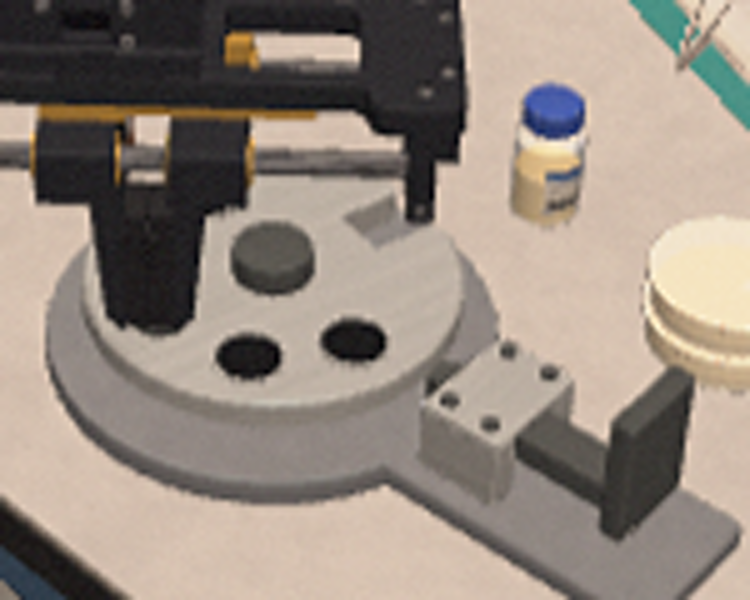

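```bash
python3 -m creep '{"delta_pos":[[0.2,-0.08,0],[0.2,-0.06,0],[0.2,0,0],[0.2,0.03,0],[0,0,0]],"rotation":[[0,0,0],[0,0,0],[0,0,0],[0,0,0],[0,0,0]]}'
cat >> h.py <<'E'
def status(T=None):
    T=T or env.camera('top');o=env.observe();t=o['tcp_pos'];C=np.array([.543,-.197]);d=t[:2]-C
    a=np.radians(43);n=np.array([np.cos(a),np.sin(a)]);b=np.array([n[1],-n[0]])
    print('tcp',np.round(t,4),'F',np.round(o['force'],1),'a,b mm',np.round([d@n*1e3,d@b*1e3],1),o['clock'])
    for nm,z in(('slot_mouth',.036),('finger_peg_top',.077),('bar_tab',.055)):
      for c,k in((T,'T'),(env.camera('scene'),'S')):
        for q in env.mark_of(nm,c)[:1]:
            p=at_z(c,q['point'],z)[:2];r=p-C;print(nm,k,round(q['conf'],2),np.round(p,4),'ang',round(np.degrees(np.arctan2(r[1],r[0])),1),'r',round(np.hypot(*r)*1e3))
    return T
E
python3 -c "
from h import *
status()"
```

```text
clock: 5.85
tcp_pos: [0.5159, -0.1666, 0.0213]
tcp_rot: [2.924, 1.145, 0.004]
force: [-0.1, -0.6, 0.5]
finger_gap: 0.0006
tcp [ 0.5154 -0.1669  0.0213] F [ 0.2 -0.3  0.2] a,b mm [  0.3 -40.8] 5.9
slot_mouth S 0.7 [ 0.5626 -0.2624] ang -73.3 r 68
finger_peg_top S 0.76 [ 0.5281 -0.1509] ang 107.9 r 48
bar_tab T 0.58 [ 0.5445 -0.3555] ang -89.5 r 158
bar_tab S 0.76 [ 0.5542 -0.3453] ang -85.7 r 149
```

```bash
python3 -m creep '{"delta_pos":[[0.1,0.05,0],[0.1,0.05,0],[0,0,0]],"rotation":[[0,0,0],[0,0,0],[0,0,0]]}'
python3 - <<'E'
from h import *
T=status();S=env.camera('scene')
cv2.imwrite('pics/s5.png',cv2.resize(S['pixels'][205:325,270:420,::-1],None,fx=5,fy=5,interpolation=2))
E
```

```text
clock: 6.65
tcp_pos: [0.5249, -0.1638, 0.0208]
tcp_rot: [2.925, 1.144, 0.001]
force: [0.0, -0.3, -0.6]
finger_gap: 0.0003
tcp [ 0.5247 -0.1639  0.0207] F [-0.2  0.7 -0.3] a,b mm [  9.3 -36.7] 6.7
slot_mouth S 0.95 [ 0.5542 -0.2638] ang -80.5 r 68
finger_peg_top S 0.84 [ 0.5379 -0.1532] ang 96.7 r 44
bar_tab T 0.81 [ 0.5482 -0.352 ] ang -88.1 r 155
bar_tab S 0.57 [ 0.5527 -0.3477] ang -86.3 r 151
```

View pics/s5.png

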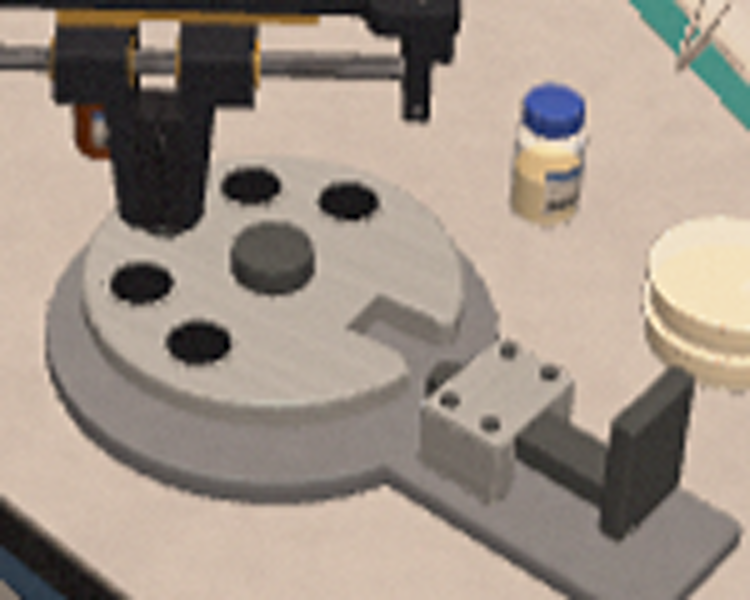

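```bash
python3 -m creep '{"delta_pos":[[0.04,0.02,0],[0.04,0.02,0],[0,0,0]],"rotation":[[0,0,0],[0,0,0],[0,0,0]]}'
python3 - <<'E'
from h import *
T=status();S=env.camera('scene')
R=cv2.Rodrigues(S['rvec'])[0];d=S['depth'];v,u=np.mgrid[0:400,0:640];K=S['mtx']
W=(np.stack([(u-K[0,2])/K[0,0]*d,(v-K[1,2])/K[1,1]*d,d],-1)-S['tvec'].ravel())@R
P=W[(d>0)]
C=np.array([.543,-.197])
g=P[(abs(P[:,2]-.043)<.003)&(P[:,1]<-.27)&(P[:,1]>-.325)&(abs(P[:,0]-.55)<.04)];r=cv2.minAreaRect((g[:,:2]*1000).astype(np.float32));print('guide',len(g),r)
t=P[(P[:,2]>.05)&(P[:,2]<.08)&(P[:,1]<-.32)&(P[:,1]>-.38)&(abs(P[:,0]-.55)<.04)];r=cv2.minAreaRect((t[:,:2]*1000).astype(np.float32));print('tab',len(t),r,t.max(0))
m=P[(abs(P[:,2]-.036)<.003)&(np.hypot(*(P[:,:2]-C).T)<.07)]
print('disc',cv2.minEnclosingCircle((m[:,:2]*1000).astype(np.float32)))
rr=np.hypot(*(m[:,:2]-C).T);an=np.degrees(np.arctan2(*(m[:,:2]-C).T[::-1]))
k=(rr>.042)&(rr<.055);h=np.histogram(an[k],bins=np.arange(-120,-50,2));print([(int(b),int(c)) for b,c in zip(h[1],h[0])])
E
```

```text
clock: 7.5
tcp_pos: [0.5285, -0.1627, 0.0206]
tcp_rot: [-2.926, -1.144, 0.0]
force: [-0.1, 0.3, 0.0]
finger_gap: 0.0002
tcp [ 0.5285 -0.1627  0.0206] F [-0.4 -0.2  0.8] a,b mm [ 12.8 -35. ] 7.55
slot_mouth S 0.82 [ 0.5474 -0.2698] ang -86.5 r 73
finger_peg_top S 0.85 [ 0.5375 -0.1567] ang 97.8 r 41
bar_tab T 0.6 [ 0.5493 -0.3478] ang -87.6 r 151
bar_tab S 0.98 [ 0.5523 -0.3423] ang -86.3 r 146
guide 324 ((546.7808837890625, -291.67572021484375), (42.48906326293945, 30.201717376708984), 2.8821561336517334)
tab 254 ((549.04248046875, -345.44342041015625), (34.4604377746582, 10.44357681274414), 2.7457597255706787) [ 0.5664332  -0.34072811  0.07415257]
disc ((542.79248046875, -199.27943420410156), 67.434814453125)
[(-120, 7), (-118, 7), (-116, 5), (-114, 7), (-112, 3), (-110, 8), (-108, 3), (-106, 8), (-104, 7), (-102, 4), (-100, 4), (-98, 1), (-96, 0), (-94, 0), (-92, 0), (-90, 0), (-88, 0), (-86, 0), (-84, 0), (-82, 0), (-80, 0), (-78, 0), (-76, 3), (-74, 7), (-72, 6), (-70, 6), (-68, 5), (-66, 5), (-64, 4), (-62, 8), (-60, 4), (-58, 5), (-56, 5), (-54, 5)]
```

```bash
python3 -m creep '{"delta_pos":[[-0.25,0,0],[0,0,-0.5],[0,0,-0.8],[0,0,-0.5],[0,0,0]],"rotation":[[0,0,0],[0,0,0],[0,0,0],[0,0,-1],[0,0,-1]]}';python3 -m creep '{"delta_pos":[[0,0,0],[0,0,0],[0,0,0],[0,0,0],[0,0,0]],"rotation":[[0,0,-1],[0,0,-1],[0,0,-1],[0,0,-1],[0,0,-1]]}'; python3 -m creep '{"delta_pos":[[-0.8,0,0],[-0.8,0,0],[-0.8,0,0],[-0.8,0,0],[0,0,0]],"rotation":[[0,0,-1],[0,0,-0.3],[0,0,0],[0,0,0],[0,0,0]]}'
python3 -c "
from h import *
o=env.observe();R=cv2.Rodrigues(o['tcp_rot'])[0];print(o['tcp_pos'],np.degrees(np.arctan2(R[1,0],R[0,0])))
T=status()"
```

```text
clock: 8.55
tcp_pos: [0.5221, -0.173, 0.1157]
tcp_rot: [2.782, 1.446, 0.009]
force: [0.9, 0.8, -0.2]
finger_gap: 0.0005
clock: 9.05
tcp_pos: [0.5185, -0.1716, 0.1107]
tcp_rot: [-2.317, -2.121, 0.0]
force: [-0.4, 0.1, -0.2]
finger_gap: 0.0004
clock: 9.55
tcp_pos: [0.519, -0.336, 0.1111]
tcp_rot: [2.175, 2.263, -0.002]
force: [0.9, 0.2, -0.4]
finger_gap: 0.0005
[ 0.51896313 -0.33601499  0.11106299] 92.28094593081646
tcp [ 0.5187 -0.3335  0.1107] F [-0.4  0.4  0.1] a,b mm [-110.9   83.2] 9.6
slot_mouth T 0.6 [ 0.5365 -0.2649] ang -95.5 r 68
slot_mouth S 0.95 [ 0.5495 -0.267 ] ang -84.7 r 70
finger_peg_top T 0.95 [ 0.5358 -0.1502] ang 98.7 r 47
finger_peg_top S 0.71 [ 0.5384 -0.1529] ang 96.0 r 44
bar_tab T 0.52 [ 0.546  -0.3458] ang -88.8 r 149
bar_tab S 0.87 [ 0.5521 -0.3498] ang -86.6 r 153
```

```bash
python3 -m creep '{"delta_pos":[[-0.5,0.3,0],[-0.5,0.3,0],[0,0,0.6],[0,0,0.6],[0,0,0.6]],"rotation":[[0,0,0],[0,0,0],[0,0,0],[0,0,0],[0,0,0]]}'
python3 - <<'E'
from h import *
S=env.camera('scene');o=env.observe();print(np.round(o['tcp_pos'],4),np.round(o['force'],1))
cv2.imwrite('pics/s6.png',cv2.resize(S['pixels'][185:345,270:470,::-1],None,fx=3.7,fy=3.7,interpolation=2))
E
```

```text
clock: 10.55
tcp_pos: [0.5522, -0.3795, 0.0201]
tcp_rot: [2.171, 2.269, 0.0]
force: [-0.2, 0.3, -0.4]
finger_gap: 0.0007
[ 0.5484 -0.3767  0.0138] [-1.6  0.8 -2.4]
```

View pics/s6.png

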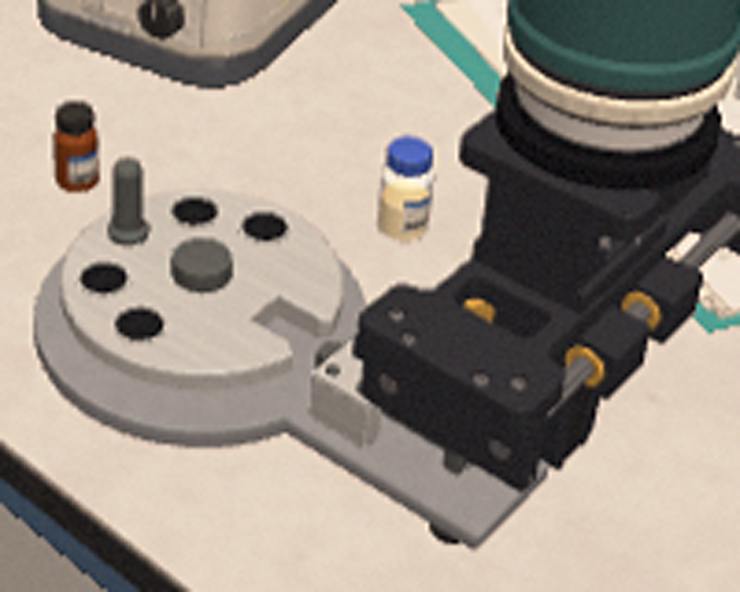

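```bash
python3 -m creep '{"delta_pos":[[0.2,0,0],[0.2,0,0],[0.2,0,0],[0.2,0,0],[0,0,0]],"rotation":[[0,0,0],[0,0,0],[0,0,0],[0,0,0],[0,0,0]]}'
python3 - <<'E'
from h import *
S=env.camera('scene');o=env.observe();print(np.round(o['tcp_pos'],4),np.round(o['force'],1))
cv2.imwrite('pics/s7.png',cv2.resize(S['pixels'][205:345,270:470,::-1],None,fx=3.7,fy=3.7,interpolation=2))
E
```

```text
clock: 11.1
tcp_pos: [0.5508, -0.3383, 0.0224]
tcp_rot: [2.17, 2.27, 0.001]
force: [-0.4, -0.5, 0.4]
finger_gap: 0.0004
[ 0.5506 -0.3387  0.0221] [-0.2 -0.4  0.3]
```

View pics/s7.png

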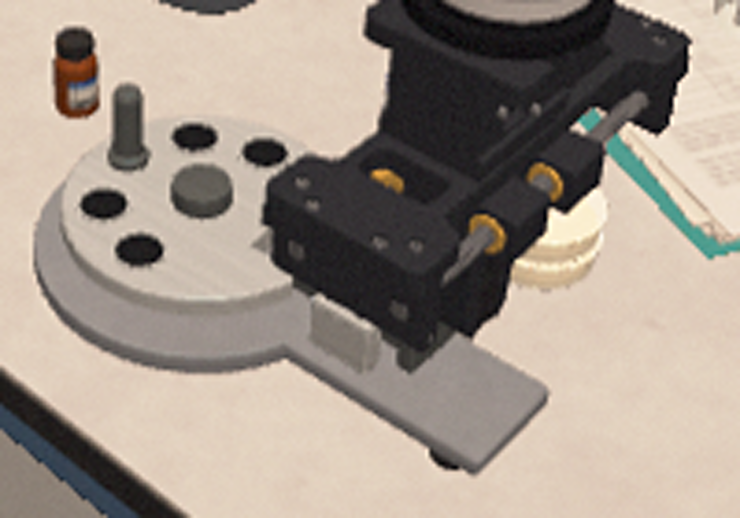

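```bash
python3 -m creep '{"delta_pos":[[0.14,0,0],[0.08,0,0],[0,0,0]],"rotation":[[0,0,0],[0,0,0],[0,0,0]]}'; python3 -m creep '{"delta_pos":[[0.04,0,0],[0.04,0,0],[0,0,0]],"rotation":[[0,0,0],[0,0,0],[0,0,0]]}'
```

```text
clock: 11.45
tcp_pos: [0.5501, -0.3293, 0.0215]
tcp_rot: [2.17, 2.268, -0.001]
force: [0.5, -2.5, 2.6]
finger_gap: 0.0006
clock: 11.75
tcp_pos: [0.5502, -0.3293, 0.0218]
tcp_rot: [2.166, 2.265, -0.005]
force: [0.1, -14.5, -1.0]
finger_gap: 0.0003
```

```bash
python3 -m creep '{"delta_pos":[[-0.2,0,0],[-0.4,0,0],[-0.5,0,0],[-0.2,0,-0.6],[0,0,-0.9]],"rotation":[[0,0,0],[0,0,0],[0,0,0],[0,0,0],[0,0,0]]}';python3 -m creep '{"delta_pos":[[-0.8,0,-0.5],[-0.8,0,-0.3],[-0.8,0,0],[-0.5,0,0],[0,0,0]],"rotation":[[0,0,0],[0,0,0],[0,0,0],[0,0,0],[0,0,0]]}'
python3 - <<'E'
from h import *
T=status();S=env.camera('scene')
R=cv2.Rodrigues(S['rvec'])[0];d=S['depth'];v,u=np.mgrid[0:400,0:640];K=S['mtx']
W=(np.stack([(u-K[0,2])/K[0,0]*d,(v-K[1,2])/K[1,1]*d,d],-1)-S['tvec'].ravel())@R
P=W[(d>0)]
t=P[(P[:,2]>.05)&(P[:,2]<.08)&(P[:,1]<-.29)&(P[:,1]>-.38)&(abs(P[:,0]-.55)<.04)];print('tab',len(t),cv2.minAreaRect((t[:,:2]*1000).astype(np.float32)))
for n in('petri_dishes','clear_vial','amber_vial'):
    for c in(T,S):
        for q in env.mark_of(n,c)[:1]: print(n,round(q['conf'],2),np.round(at_z(c,q['point'],0),3))
cv2.imwrite('pics/s8.png',cv2.resize(S['pixels'][185:345,270:470,::-1],None,fx=3.7,fy=3.7,interpolation=2))
E
```

```text
clock: 12.25
tcp_pos: [0.549, -0.3895, 0.0917]
tcp_rot: [-2.168, -2.261, 0.001]
force: [-0.1, 0.3, 0.0]
finger_gap: 0.0005
clock: 12.75
tcp_pos: [0.5573, -0.5383, 0.1348]
tcp_rot: [-2.176, -2.266, 0.0]
force: [-0.5, -0.1, -0.3]
finger_gap: 0.0005
tcp [ 0.5574 -0.536   0.1344] F [ 0.3  0.6 -0. ] a,b mm [-220.6  257.8] 12.8
slot_mouth T 0.83 [ 0.543  -0.2664] ang -90.0 r 69
slot_mouth S 0.81 [ 0.543  -0.2713] ang -90.0 r 74
finger_peg_top T 0.8 [ 0.5376 -0.1493] ang 96.4 r 48
finger_peg_top S 0.73 [ 0.5379 -0.1516] ang 96.4 r 46
bar_tab T 0.76 [ 0.5468 -0.3177] ang -88.2 r 121
bar_tab S 0.75 [ 0.5434 -0.315 ] ang -89.8 r 118
tab 245 ((547.7299194335938, -314.6041564941406), (35.47114944458008, 9.913518905639648), 2.83148193359375)Traceback (most recent call last):
  File "<stdin>", line 9, in <module>
ValueError: only the last four pictures can be asked about
```

Run:
```python
from h import *
T=env.camera('top');S=env.camera('scene')
for n in('petri_dishes','clear_vial','amber_vial'):
    for c in(T,S):
        for q in env.mark_of(n,c)[:1]: print(n,round(q['conf'],2),np.round(at_z(c,q['point'],0),3))
cv2.imwrite('pics/s8.png',cv2.resize(S['pixels'][185:345,270:470,::-1],None,fx=3.7,fy=3.7,interpolation=2))
```

```text
petri_dishes 0.78 [ 0.663 -0.304  0.   ]
clear_vial 0.46 [ 0.671 -0.214  0.   ]
clear_vial 0.89 [ 0.676 -0.21   0.   ]
amber_vial 0.41 [ 0.577 -0.068  0.   ]
amber_vial 0.67 [ 0.587 -0.066  0.   ]
```

View pics/s8.png

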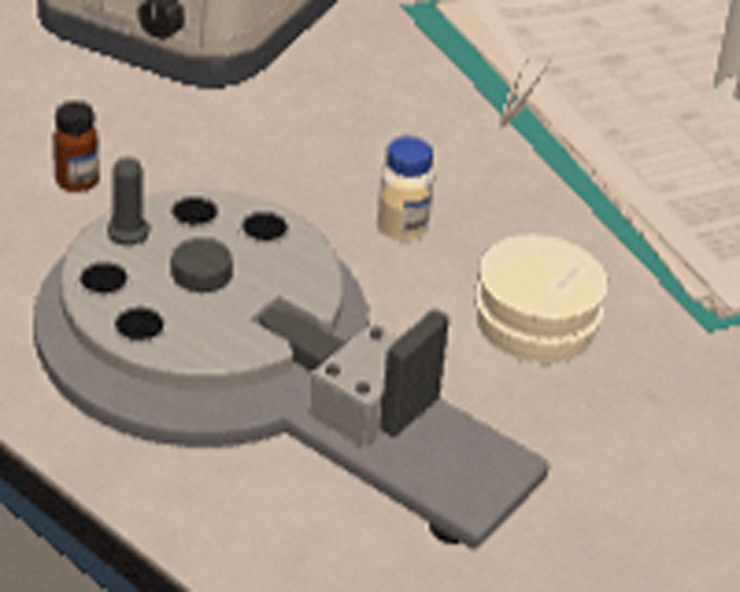

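The picture shows the bar seated in the slot at about (300,325), the tab up by the guide at about (415,370), and both vials and the dishes standing where they were.

```bash
python3 -c "
from bench import env
print(env.job_done())"
```

```text
the job is handed in; nothing more can be done
None
```

The carousel is locked and the job is handed in, with no verdict reported. I pushed the peg about 107° clockwise with the shut fingertips. I then pushed the tab until the bar met its stop (14.5 N) and drew the hand about 0.2 m clear.

**Last checks:**
- **Bar:** the tab moved 30.8 mm by depth, which puts its outer face about 122.6 mm from the axis (122 mm is fully home). The picture shows the bar in the slot.
- **Disc:** before the bar went in, the slot was within about 1° of the bar by depth. The disc looks seated.
- **Bystanders:** the vials and dishes stand upright, with positions within about 6 mm of the start, which is within the networks' scatter.
- **Hand:** the last force reading was about zero.

**Disagreements:**
- **Fingertip height:** the fingertips showed about 31–33 mm higher in the scene camera's depth than the reported tool position. I allowed for this when setting the pushing height and did not find the cause.
- **Peg mark:** the networks put the peg about 4° off its lined-up place, while the bar in the slot and the depth measurement agree that it is lined up.
- **Dishes:** the top-view network did not report the petri dishes in the last check, so only the scene camera confirms them.

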